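# Turn the brush stand and hang up the hairbrush

### The arm

A 6-joint arm with a two-finger parallel gripper is mounted at the origin on the work surface. World frame = base frame: x ahead of the robot, y to its left, z up, the work surface at z = 0. Lengths are in m, angles in degrees, forces in N, time in s.
With the tool pointing down it reaches from about 0.35 to 0.875 m from the base axis. Payload 4.2 kg.
Tool frame: the origin (TCP) lies on the centre line of the jaws, within the pads' length; the fingertips stand 22 mm ahead of it and the grasp point (between the pads) lies 3 mm ahead of it; z points along the fingers, y is the line along which they close (so a half turn about z gives the same grasp; the last joint's range is limited). The gripper opens to 85 mm and grips with 20 to 120 N. Pads are 22 mm wide; open, the fingers measure 114 mm over their backs; the gripper's body (76 mm by 85 mm) begins 54 mm behind the grasp point. The pads swing forward as they close: fully open they stand 13 mm farther back than shut.
Start: joints at [90.333, 22.042, 0.453, 0, -68.411, -14.817], TCP at [0.156, 0.605, 0.253] pointing down, gripper open.
Joint ranges: [-179.83, 179.83], [-69.29, 118.12], [-61.27, 80.66], [-181.25, 117.63], [-171.15, -9.14], [-177.46, 177.46]. Speed limits (degrees/s): [159.86, 159.86, 180, 180, 180, 180].

### API

Orientations are given as [roll, pitch, yaw] about the fixed x, y, z axes, in that order (R = Rz(yaw) Ry(pitch) Rx(roll)).
In Python, from rig import bot gives the robot as it stands.
- The arm moves only by the tool servo_tool, never from a script. Its argument "deltas" is a list of rows, each a list of 5 numbers: the shift along the world's x, y, z in mm, then the turn about the world's z in rad, then the opening in per cent of the stroke, from 0 (shut) to 100 (fully open). A call has 1 to 12 rows; each row is the pose to reach, as a shift and turn from the pose commanded when the call began; what a row does not reach only later rows make up. A row lasts 1/12 s, in which the tool goes at most 41.7 mm and 7.16 degrees, less where a joint would pass 70% of its speed; a pose out of reach is approached as far as the arm can. A call with a gripper value outside its range is refused whole. The fingers move at their own pace and stop on an object; "grip_force" is the grip in N (left out, the last holds). Time passes only in rows, so rows that repeat a pose let the fingers close. It gives the time, the measured TCP pose, the force, the opening and the grip force at its end, in the units of the state.
- bot.sense(): the state, without advancing time (a new reading comes with each control period).
- bot.get_image(name): name is "scene" or "top"; returns a dict with "color" (400x640x3 uint8, blue, green, red), "z_map" (400x640 float32, m along the optical axis (not along the pixel's ray), 0 where there is no reading), "camera_matrix" (3x3 intrinsics, pixels), "distortion" ([k1, k2, p1, p2, k3] as OpenCV has them; the pictures are not rectified), "rvec" (rotation vector, rad) and "tvec" (3), from world to camera coordinates, as OpenCV has them. Camera axes: x right, y down, z forward; pixel columns grow to the right and rows downward; lengths in m; the calibration is good to about 2 mm. A picture is of the moment at which its call begins.
- bot.job_done(): hands the job in; it is judged then, once.
The state is a dict: "t": time; "joints": joint angles; "joint_velocities": joint speeds; "joint_torque": joint torques, N m; "position": TCP position; "tool_rot": TCP orientation; "wrist_force": force on the tool from outside, world axes, zero at the start; "moment": the same for the moment, N m; "width": opening from 0.0 (shut) to 1.0 (fully open); "grasp_force": force on a finger pad.
Only numpy, scipy, OpenCV 4.12 (cv2) and the standard library are available. Lean on these libraries where they do the work, as an engineer would, in place of code of your own. Each camera call takes 0.05 s, during which the arm holds its last target. There are 200 camera calls.

### The job

Steadily turn the revolving brush stand until its empty hook faces straight out to the front, towards the robot's side, and let go of it. Then lift the small round hairbrush out of the red mug, slide its thin shank in between the two prongs of that hook and let the brush down gently until it hangs by its thick grip behind the upturned tips, without forcing it, dropping it or disturbing the other things on the ledge.

Things in the scene. Friction and masses are not known exactly. Their poses are not given: they have to be found in the camera images.
- stand: round chrome base, 140 mm across, of the revolving brush stand, stuck fast to the ledge; origin: centre of its underside, on the stand's upright axis; x points away from the robot, so the front is -x. On it turns a 12 mm post with a knob on top and a collar with four equal wire fork hooks, level, pointing straight outwards at right angles to one another; three carry a hung thing, one is empty
- knob (a point): centre, on the axis and 259 mm above the ledge, of the round fluted chrome knob on the post: 36 mm across, straight from 246 to 272 mm above the ledge, top at 281 mm. Gripped from above it turns the whole carousel; the fingers clear the hung things, which reach at most 241 mm above the ledge and 102 mm from the axis
- prongs_low (a point): point on the axis 160 mm above the ledge, the lowest height the top of the prongs can have. The collar is clamped at a height that people change: the prong tops of all hooks are somewhere from here to 40 mm higher. The real height is not measured; feel for it (or look). A press of more than 12 N bends a hook
- prongs_high (a point): point on the axis 200 mm above the ledge, the greatest height of the prong tops. Each hook: two parallel level prongs of 5 mm wire, 14 mm clear between them, from the closed back of the U (inner face 74.5 mm from the axis) out to 104 mm, where the ends turn up and slightly apart; the turned-up tips stand 8 mm above the prong tops and end 111 mm from the axis
- carousel (a joint): turn of the post with its knob, collar and hooks about the upright axis, rad, growing counterclockwise seen from above; 0 (or a full turn, 6.283) = the empty hook points straight to the front (-x); at value q it points along (-cos q, -sin q). Endless, starts somewhere from 1.1 to 5.2. A drag of 0.12 N m holds it where it is left; a sideways push of about 1.5 N on a hook turns it
- brush_centre (a point): centre, half-way up, of the small round black plastic hairbrush, 174 mm long, upright in the mug, bristles down; z along it towards the grip. From this point along z: bristle barrel (30 mm across) -87 to -31 mm, taper to -21, thin round shank (11 mm across) to +41, round grip (26 mm across, flat shoulder underneath) to +87. About 75 g. Hung, its shoulder rests on both prongs, shank in the U behind the tips
- brush: the same hairbrush; origin: centre of its bristle end, 87 mm below brush_centre
- mug: red plastic mug, 80 mm across and 95 mm tall, wall 3 mm, with a handle on its y side reaching 77 mm from the axis; origin: centre of its underside. The brush stands on its floor, 4 mm up, near the middle
- glass: clear glass tumbler, 72 mm wide at the rim and 100 mm tall, with two toothbrushes leaning in it (180 mm tall in all); origin: centre of its underside
- caddy: white plastic box with a flip-top lid (shut), 110 x 170 x 95 mm; origin: centre of its underside
- pump_bottle: white pump bottle, 58 mm across, 173 mm tall; origin: centre of its underside
- tongue_cleaner: steel tongue cleaner lying flat, a bar with a loop at one end, 150 mm long, 48 mm wide, 8 mm thick; origin near the middle of its length, on the ledge
- soap_dish: white ceramic dish 85 x 125 mm with a cream bar of soap, 30 mm tall; origin: centre of its underside
- nail_brush: wooden nail brush lying bristles down, 38 x 85 x 30 mm; origin: centre of its underside
Mind the look-alikes: they are no part of the job. Of the things shaped like the brush, the black one is meant. Several things have the shape of the mug; the one meant has the colours described above.

How it is judged (in metres and radians):
On the way, in this order (a step that is already met when the one before it is completed fails the run):
1. the empty hook faces the front within 17 degrees, the fingers are off the stand and the brush still stands in the mug ((value of joint carousel between -0.3 and 0.3 rad or value of joint carousel between 5.9832 and 6.5832 rad) and contact force between the fingers and stand below 0.05 N and horizontal distance between brush_centre and mug below 0.035 m and height (world z) of brush_centre below 0.11 m), for 0.2 s.
2. the brush is lifted clear of the mug (height (world z) of brush_centre above 0.19 m), for 0.1 s.
At the end, for the whole second after the job is handed in: The empty hook faces the front within 20 degrees; the brush hangs in it, let go, upright within 8.6 degrees and at rest, its shoulder on the prongs: it bears on the stand, its centre 70 to 98 mm from the stand's axis on the front side and 115 to 164 mm above the ledge ((value of joint carousel between -0.35 and 0.35 rad or value of joint carousel between 5.9332 and 6.6332 rad) and contact force between brush and stand above 0.2 N and contact force between the fingers and brush below 0.02 N and horizontal distance between brush_centre and stand between 0.07 and 0.098 m and x of brush_centre in the frame of stand below -0.062 m and height (world z) of brush_centre between 0.115 and 0.164 m and angle between brush_centre's own z axis and vertical below 0.15 rad and linear speed of brush below 0.05 m/s); the robot touches nothing.
It fails at once if the brush is pressed against the stand with more than 12 N (contact force between brush and stand above 12 N).
It fails at once if the brush is dropped: it moves faster than 0.18 m/s with no finger on it (contact force between the fingers and brush below 0.02 N and linear speed of brush above 0.18 m/s).
It fails at once if the carousel is flung round faster than 4 rad/s (velocity of joint carousel above 4 rad/s or velocity of joint carousel below -4 rad/s).
It fails at once if the mug is tipped or shifted by more than 40 mm (angle between mug's own z axis and vertical above 0.3 rad or distance of mug from where it was at the start of the episode above 0.04 m).
It fails at once if another thing on the ledge is shifted by more than 30 mm or tipped (distance of any of glass, caddy, pump_bottle, tongue_cleaner, soap_dish, nail_brush from where it was at the start of the episode above 0.03 m or angle between any of glass, caddy, pump_bottle, tongue_cleaner, soap_dish, nail_brush's own z axis and vertical above 0.3 rad).
It also fails if it takes over 67 s, if anything falls off the work surface, if the arm or the gripper's body presses on something with over 40 N, if the wrist force passes 120 N, or if a joint passes its speed limit or range.

## Working session

There is one attempt and no reset: what is moved stays moved. The work goes in short steps, Python scripts to look and compute and a tool call to move; the robot and the scene stay as the last step left them, time stands still between calls to the robot, and variables do not carry over. Pictures are saved under pics/ and viewed, at most 10 in all, crops included, and the job is handed in when it is done.

Besides the shell and the picture viewer there is one more tool, called after "Emit:" by a JSON object that holds its "fn" and its "kwargs", one argument or row to a line. servo_tool: Moves the arm, as the interface text tells. Its arguments: {"type":"object","properties":{"deltas":{"type":"array","items":{"type":"array","items":{"type":"number"}}},"grip_force":{"type":"number"}},"required":["deltas"]}

```bash
mkdir -p pics; cat > h.py <<'E'
import numpy as np, cv2
from rig import bot
def world(im,pts=None):
    "world xyz map from z_map"
    z=im["z_map"];K=np.array(im["camera_matrix"]);D=np.array(im["distortion"])
    v,u=np.mgrid[:400,:640]
    n=cv2.undistortPoints(np.stack([u,v],-1).reshape(-1,1,2).astype(np.float64),K,D).reshape(400,640,2)
    c=np.dstack([n[...,0]*z,n[...,1]*z,z])
    R=cv2.Rodrigues(np.array(im["rvec"]))[0]
    return (c-np.array(im["tvec"]).ravel())@R
E
python3 - <<'E'
from h import *
for n in("scene","top"):
    im=bot.get_image(n);cv2.imwrite(f"pics/{n}0.png",im["color"]);np.save(n+"0.npy",world(im))
print(bot.sense())
E
```

```text
{'t': 0.1, 'joints': array([ 9.03308499e+01,  2.20866051e+01,  3.87300328e-01, -2.35520855e-02,
       -6.84116951e+01, -1.48165189e+01]), 'joint_velocities': array([-0.0527502 , -0.22548613,  0.2235251 ,  0.14105285, -0.03736149,
       -0.09713759]), 'joint_torque': array([-7.83033956e-04, -3.93318951e+01,  1.88927883e+01,  4.19789672e+00,
       -2.58142732e-03, -1.01102657e-06]), 'position': array([0.15620561, 0.60467041, 0.25233077]), 'tool_rot': array([ 1.79887093e+02, -7.23031724e-03, -1.44943487e+01]), 'wrist_force': array([-0.32622404, -0.15961912, -0.72875022]), 'moment': array([-0.05216678,  0.0083885 ,  0.03562675]), 'grasp_force': 0.0, 'width': 1.0032830144863427}
```

View pics/scene0.png

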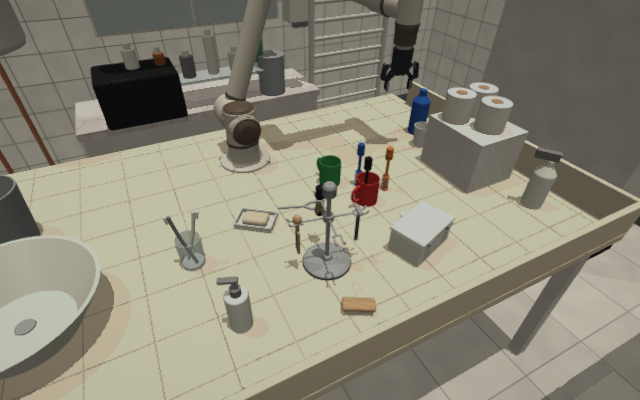

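View pics/top0.png

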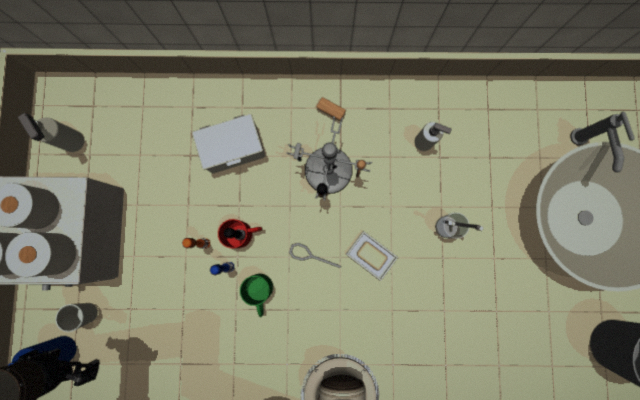

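The scene view shows the stand at about (327,262) with its knob at (329,188), and the red mug with the black brush at (368,185). The top view shows the stand at (328,170) and the red mug at (236,235). I need enlarged crops next.

```bash
python3 - <<'E'
from h import *
a=cv2.imread("pics/top0.png")[90:290,180:400]; b=cv2.imread("pics/scene0.png")[140:290,260:410]
a=cv2.resize(a,None,fx=2.7,fy=2.7,interpolation=3)
cv2.imwrite("pics/a.png",a);cv2.imwrite("pics/b.png",cv2.resize(b,None,fx=4,fy=4,interpolation=3))
W=np.load("top0.npy")
def p(u,v):print((u,v),W[v,u].round(3))
for q in[(328,148),(330,150),(332,152),(322,189),(236,234),(235,236),(220,235),(252,235),(236,220),(236,249),(298,151),(361,165),(335,127),(306,170),(350,170),(328,192)]:p(*q)
E
```

```text
(328, 148) [0.641 0.039 0.278]
(330, 150) [0.636 0.034 0.281]
(332, 152) [0.632 0.029 0.278]
(322, 189) [0.553 0.052 0.213]
(236, 234) [0.443 0.275 0.144]
(235, 236) [0.437 0.278 0.142]
(220, 235) [0.442 0.334 0.074]
(252, 235) [0.444 0.256 0.011]
(236, 220) [0.482 0.287 0.093]
(236, 249) [ 0.403  0.304 -0.002]
(298, 151) [0.655 0.115 0.183]
(361, 165) [ 0.618 -0.046  0.193]
(335, 127) [ 0.773  0.016 -0.004]
(306, 170) [0.637 0.102 0.01 ]
(350, 170) [ 0.638 -0.029  0.014]
(328, 192) [0.572 0.036 0.009]
```

View pics/a.png

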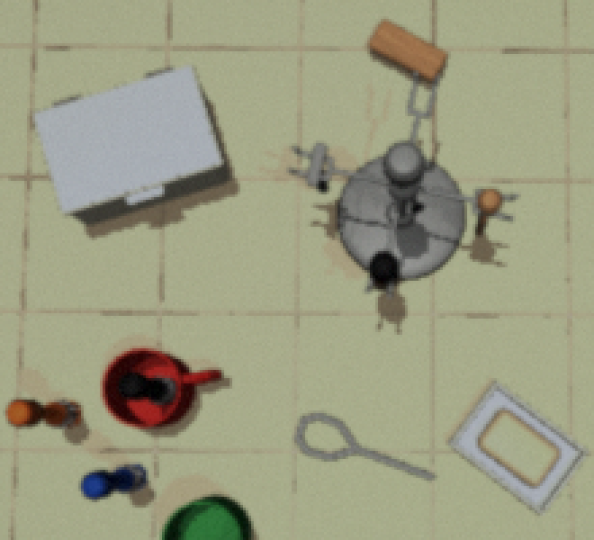

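View pics/b.png

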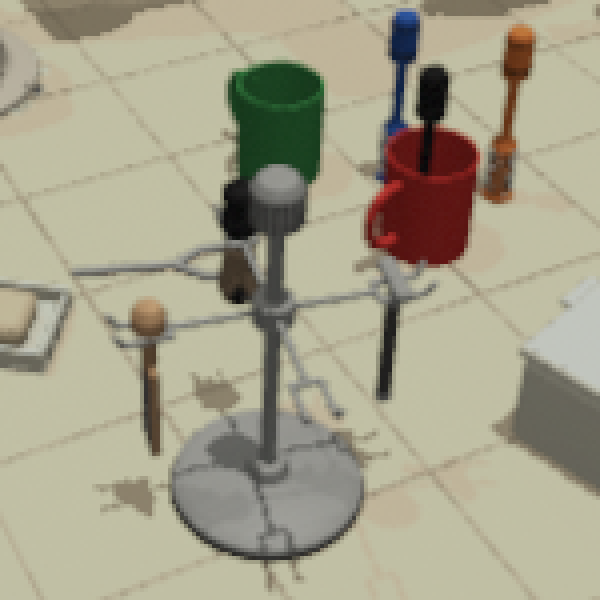

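Crop a shows the empty hook pointing to the back (crop (422,95)), the hung black brush in front, and the mug with the brush grip at crop (133,385), which is pixel (229,233). I'll fit these numerically.

```bash
cat >> h.py <<'E'
def circ(P):
    A=np.c_[2*P[:,:2],np.ones(len(P))];s=np.linalg.lstsq(A,(P[:,:2]**2).sum(1),rcond=None)[0]
    return s[:2],np.sqrt(s[2]+s[:2]@s[:2])
E
python3 - <<'E'
from h import *
T=np.load("top0.npy");S=np.load("scene0.npy")
tc=cv2.imread("pics/top0.png").astype(int);sc=cv2.imread("pics/scene0.png").astype(int)
c0=np.array([.636,.035])
for n,W in(("top",T),("scene",S)):
    d=np.linalg.norm(W[...,:2]-c0,axis=-1)
    k=W[(d<.03)&(W[...,2]>.25)];kt=k[k[:,2]>.274]
    print(n,"knob",len(k),k.min(0),k.max(0),kt.mean(0),len(kt),"side fit",circ(k[k[:,2]<.272]) if (k[:,2]<.272).sum()>6 else None)
    b=W[(d<.085)&(W[...,2]>.006)&(W[...,2]<.03)];print(" base",len(b),b.min(0),b.max(0))
    m=(d>.05)&(d<.12)&(W[...,2]>.12)&(W[...,2]<.25);P=W[m]
    a=np.degrees(np.arctan2(P[:,1]-c0[1],P[:,0]-c0[0]))
    for lo in range(-180,180,20):
        s=(a>=lo)&(a<lo+20)
        if s.any():print("  ",lo,s.sum(),P[s].mean(0).round(3),np.percentile(P[s][:,2],[5,50,95]).round(3),d[m][s].max().round(3))
for n,W,c in(("top",T,tc),("scene",S,sc)):
    red=(c[...,2]>2.5*c[...,1])&(c[...,2]>90)&(np.linalg.norm(W[...,:2]-[.44,.29],axis=-1)<.07)
    R=W[red&(W[...,2]>.088)];print(n,"mug rim",len(R),circ(R),R.min(0),R.max(0))
    bl=(c.max(-1)<70)&(np.linalg.norm(W[...,:2]-[.44,.29],axis=-1)<.06)&(W[...,2]>.125)
    B=W[bl];print(" grip",len(B),B.min(0),B.max(0),B.mean(0), "top:",B[B[:,2]>.165].mean(0), "sidefit",circ(B[B[:,2]<.172]))
    o=W[(np.linalg.norm(W[...,:2]-[.44,.29],axis=-1)<.16)&(W[...,2]>.1)]
np.set_printoptions(suppress=True,precision=3)
# things high near brush
o=T[(np.linalg.norm(T[...,:2]-[.44,.29],axis=-1)<.2)&(T[...,2]>.03)]
o2=S[(np.linalg.norm(S[...,:2]-[.44,.29],axis=-1)<.2)&(S[...,2]>.11)]
h={}
for q in np.r_[o,o2]:
    k=(int(q[0]*40),int(q[1]*40));h[k]=max(h.get(k,0),round(float(q[2]),3))
print({(k[0]/40,k[1]/40):v for k,v in sorted(h.items())})
E
```

```text
top knob 204 [0.61967348 0.01697431 0.25141998] [0.65503624 0.05297608 0.28344061] [0.63806803 0.03523217 0.27901508] 141 side fit (array([0.63891936, 0.03494707]), np.float64(0.017774541297159826))
 base 1254 [ 0.56940962 -0.03233584  0.00600473] [0.70415561 0.11682176 0.02997298]
   -120 91 [ 0.614 -0.046  0.176] [0.134 0.18  0.195] 0.11
   -100 59 [ 0.627 -0.047  0.182] [0.17  0.182 0.194] 0.108
   -20 88 [0.72  0.018 0.173] [0.17  0.173 0.179] 0.113
   60 96 [0.661 0.113 0.177] [0.17  0.179 0.185] 0.111
   80 53 [0.645 0.122 0.179] [0.172 0.181 0.185] 0.11
   140 6 [0.558 0.064 0.205] [0.193 0.209 0.21 ] 0.088
   160 158 [0.553 0.052 0.191] [0.134 0.206 0.216] 0.108
scene knob 221 [0.62501027 0.01482795 0.25002444] [0.6592378  0.05108927 0.28377053] [0.64271263 0.0317053  0.27964672] 100 side fit (array([0.63823436, 0.03452605]), np.float64(0.01793723220890392))
 base 1315 [ 0.57047116 -0.03725325  0.00607752] [0.7092996  0.10283855 0.02956803]
   -120 41 [ 0.615 -0.052  0.179] [0.135 0.178 0.196] 0.11
   -100 159 [ 0.629 -0.05   0.17 ] [0.13  0.175 0.195] 0.11
   -40 2 [0.712 0.
[... 1233 characters left out ...]
(0.3, 0.2): 0.098, (0.3, 0.25): 0.099, (0.325, 0.2): 0.099, (0.325, 0.225): 0.098, (0.325, 0.25): 0.094, (0.325, 0.3): 0.178, (0.325, 0.325): 0.175, (0.35, 0.3): 0.18, (0.35, 0.325): 0.178, (0.4, 0.25): 0.096, (0.4, 0.275): 0.098, (0.4, 0.3): 0.097, (0.4, 0.325): 0.096, (0.4, 0.375): 0.178, (0.4, 0.4): 0.175, (0.425, 0.25): 0.157, (0.425, 0.275): 0.181, (0.425, 0.3): 0.17, (0.425, 0.325): 0.1, (0.425, 0.375): 0.177, (0.425, 0.4): 0.171, (0.45, 0.2): 0.067, (0.45, 0.225): 0.086, (0.45, 0.25): 0.098, (0.45, 0.275): 0.181, (0.45, 0.3): 0.098, (0.45, 0.325): 0.099, (0.475, 0.25): 0.095, (0.475, 0.275): 0.098, (0.475, 0.3): 0.096, (0.625, 0.275): 0.086, (0.625, 0.3): 0.092, (0.625, 0.325): 0.092}
```

Emit:
{"fn": "servo_tool", "kwargs": {
  "deltas": [
    [20,-24,30,0.1,100],
    [45,-55,60,0.2,100],
    [75,-90,90,0.3,100],
    [100,-120,90,0.4,100],
    [125,-150,90,0.5,100],
    [150,-180,90,0.6,100],
    [175,-210,90,0.7,100],
    [200,-240,90,0.8,100],
    [225,-270,90,0.8,100],
    [250,-295,90,0.8,100],
    [275,-325,90,0.8,100],
    [300,-355,90,0.8,100]
  ],
  "grip_force": 40
}}

```text
t: 1.1
position: [0.457, 0.2483, 0.3431]
tool_rot: [-180.0, 0.0, 31.4]
wrist_force: [1.4, -0.1, 0.3]
width: 1.001
grasp_force: 0.0
```

```bash
python3 -c "
from h import *
s=bot.sense();print(s['joints'],s['position'],s['tool_rot'],s['wrist_force'])"
```

```text
[ 4.63966657e+01  8.69273076e+00 -5.05108099e+00 -1.51274669e-02
 -7.62813955e+01  7.49596898e+01] [0.4570255  0.24826286 0.34305843] [-1.79992350e+02  2.81572911e-02  3.13527666e+01] [ 1.37995266 -0.06570112  0.34583721]
```

Emit:
{"fn": "servo_tool", "kwargs": {
  "deltas": [
    [20,-24,0,0.1,100],
    [40,-48,0,0.2,100],
    [60,-72,0,0.3,100],
    [85,-100,0,0.4,100],
    [110,-130,0,0.5,100],
    [135,-160,0,0.6,100],
    [155,-185,0,0.7,100],
    [170,-202,-5,0.8,100],
    [181,-213,-8,0.85,100],
    [181,-213,-8,0.85,100],
    [181,-213,-8,0.85,100]
  ]
}}

```text
t: 2.02
position: [0.6373, 0.0365, 0.3339]
tool_rot: [-179.9, 0.0, 79.9]
wrist_force: [0.5, -0.6, -0.4]
width: 0.999
grasp_force: 0.0
```

Emit:
{"fn": "servo_tool", "kwargs": {
  "deltas": [
    [0,0,-20,0,100],
    [0,0,-40,0,100],
    [0,0,-55,0,100],
    [0,0,-68,0,100],
    [0,0,-68,0,100],
    [0,0,-68,0,100]
  ]
}}

```text
t: 2.52
position: [0.6367, 0.0379, 0.2674]
tool_rot: [-180.0, 0.0, 80.1]
wrist_force: [-0.1, 0.4, 0.2]
width: 0.995
grasp_force: 0.0
```

Emit:
{"fn": "servo_tool", "kwargs": {
  "deltas": [
    [0,0,0,0,60],
    [0,0,0,0,45],
    [0,0,0,0,35],
    [0,0,0,0,30],
    [0,0,0,0,25],
    [0,0,0,0,25],
    [0,0,0,0,25],
    [0,0,0,0,25]
  ]
}}

```text
t: 3.18
position: [0.6381, 0.0371, 0.2685]
tool_rot: [179.8, -0.0, 80.1]
wrist_force: [2.2, -0.0, 2.6]
width: 0.399
grasp_force: 40.3
```

Emit:
{"fn": "servo_tool", "kwargs": {
  "deltas": [
    [0,-1.5,0,-0.05,25],
    [0,-1.5,0,-0.15,25],
    [0,-1.5,0,-0.26,25],
    [0,-1.5,0,-0.37,25],
    [0,-1.5,0,-0.48,25],
    [0,-1.5,0,-0.59,25],
    [0,-1.5,0,-0.7,25],
    [0,-1.5,0,-0.81,25],
    [0,-1.5,0,-0.92,25],
    [0,-1.5,0,-1.03,25],
    [0,-1.5,0,-1.14,25],
    [0,-1.5,0,-1.25,25]
  ]
}}

```text
t: 4.18
position: [0.6392, 0.0359, 0.2685]
tool_rot: [180.0, -0.3, 8.2]
wrist_force: [5.2, -0.3, 2.3]
width: 0.4
grasp_force: 40.2
```

Emit:
{"fn": "servo_tool", "kwargs": {
  "deltas": [
    [0,0,0,-0.11,25],
    [0,0,0,-0.22,25],
    [0,0,0,-0.33,25],
    [0,0,0,-0.44,25],
    [0,0,0,-0.55,25],
    [0,0,0,-0.66,25],
    [0,0,0,-0.77,25],
    [0,0,0,-0.88,25],
    [0,0,0,-0.99,25],
    [0,0,0,-1.1,25],
    [0,0,0,-1.21,25],
    [0,0,0,-1.3,25]
  ]
}}

```text
t: 5.18
position: [0.6384, 0.0345, 0.2685]
tool_rot: [-179.9, -0.2, -66.3]
wrist_force: [4.0, -2.8, 3.8]
width: 0.401
grasp_force: 40.3
```

Emit:
{"fn": "servo_tool", "kwargs": {
  "deltas": [
    [0,0,0,-0.1,25],
    [0,0,0,-0.2,25],
    [0,0,0,-0.29,25],
    [0,0,0,-0.35,25],
    [0,0,0,-0.38,25],
    [0,0,0,-0.38,25],
    [0,0,0,-0.38,25],
    [0,0,0,-0.38,25]
  ]
}}

```text
t: 5.85
position: [0.6379, 0.0344, 0.2685]
tool_rot: [-179.9, -0.1, -87.8]
wrist_force: [3.9, -4.3, 5.1]
width: 0.4
grasp_force: 40.4
```

```bash
cat > hook.py <<'E'
from h import *
c0=np.array([.638,.035])
for n in("top","scene"):
    W=world(bot.get_image(n));d=np.linalg.norm(W[...,:2]-c0,axis=-1)
    m=(d>.076)&(d<.115)&(W[...,2]>.155)&(W[...,2]<.235);P=W[m]
    a=np.degrees(np.arctan2(P[:,1]-c0[1],P[:,0]-c0[0]))%360
    for lo,hi in((30,150),(150,215),(215,330)):
        s=(a>=lo)&(a<hi)
        if s.any():print(n,lo,s.sum(),P[s].mean(0).round(3),"z",np.percentile(P[s][:,2],[5,25,50,75,95]).round(3),"ang",a[s].mean().round(1))
    s=(a>150)&(a<215)&(P[:,2]<.2);Q=P[s]
    print(" hook y profile",np.histogram(Q[:,1],np.arange(.01,.066,.004)))
    r=c0[0]-Q[:,0]
    for lo in np.arange(.076,.115,.006):
        q=Q[(r>=lo)&(r<lo+.006)]
        if len(q):print("  r",lo.round(3),len(q),"y",q[:,1].min().round(4),q[:,1].max().round(4),"z",np.median(q[:,2]).round(4))
print(bot.sense()["tool_rot"],bot.sense()["position"])
E
python3 hook.py
```

```text
top 30 95 [0.637 0.124 0.186] z [0.173 0.179 0.188 0.192 0.195] ang 90.6
top 150 53 [0.545 0.035 0.174] z [0.17  0.171 0.173 0.176 0.181] ang 180.3
top 215 109 [ 0.638 -0.054  0.181] z [0.172 0.179 0.182 0.184 0.185] ang 269.9
 hook y profile (array([ 0,  0,  2, 13, 12,  0,  0,  0, 24,  2,  0,  0,  0]), array([0.01 , 0.014, 0.018, 0.022, 0.026, 0.03 , 0.034, 0.038, 0.042,
       0.046, 0.05 , 0.054, 0.058, 0.062]))
  r 0.076 9 y 0.0244 0.045 z 0.1712
  r 0.082 11 y 0.0244 0.045 z 0.1742
  r 0.088 8 y 0.0244 0.0449 z 0.1729
  r 0.094 10 y 0.0243 0.0449 z 0.172
  r 0.1 8 y 0.0219 0.0448 z 0.1746
  r 0.106 7 y 0.022 0.0474 z 0.1811
scene 30 92 [0.644 0.122 0.182] z [0.159 0.174 0.183 0.192 0.196] ang 86.0
scene 150 36 [0.542 0.033 0.176] z [0.173 0.174 0.175 0.178 0.182] ang 181.0
scene 215 117 [ 0.64  -0.056  0.179] z [0.159 0.175 0.181 0.184 0.186] ang 271.4
 hook y profile (array([ 0,  0,  3, 14,  2,  0,  0,  3, 12,  2,  0,  0,  0]), array([0.01 , 0.014, 0.018, 0.022, 0.026, 0.03 , 0.034, 0.038, 0.042,
       0.046, 0.05 , 0.054, 0.058, 0.062]))
  r 0.076 4 y 0.0228 0.0441 z 0.1752
  r 0.082 3 y 0.0244 0.0435 z 0.1755
  r 0.088 5 y 0.0231 0.0434 z 0.174
  r 0.094 6 y 0.0232 0.0468 z 0.1734
  r 0.1 11 y 0.0211 0.0456 z 0.1765
  r 0.106 6 y 0.0218 0.0463 z 0.1812
[-1.79906785e+02 -1.08352290e-01 -8.78157534e+01] [0.63785109 0.03437311 0.2684616 ]
```

Emit:
{"fn": "servo_tool", "kwargs": {
  "deltas": [
    [0,0,0,0,50],
    [0,0,0,0,70],
    [0,0,0,0,90],
    [0,0,0,0,100],
    [0,0,0,0,100],
    [0,0,0,0,100],
    [0,0,10,0,100],
    [0,0,30,0,100],
    [0,0,60,0,100],
    [0,0,90,0,100]
  ]
}}

```text
t: 6.78
position: [0.6369, 0.0355, 0.3585]
tool_rot: [179.9, -0.0, -87.8]
wrist_force: [0.9, 0.4, 1.0]
width: 1.005
grasp_force: 0.0
```

Emit:
{"fn": "servo_tool", "kwargs": {
  "deltas": [
    [-15,20,0,0.12,100],
    [-35,45,0,0.24,100],
    [-55,72,0,0.36,100],
    [-75,100,0,0.48,100],
    [-95,126,0,0.6,100],
    [-115,152,0,0.72,100],
    [-135,178,0,0.84,100],
    [-155,204,0,0.96,100],
    [-170,225,0,1.08,100],
    [-182,242,0,1.2,100],
    [-190,252,0,1.32,100],
    [-192,254,0,1.44,100]
  ]
}}

```text
t: 7.78
position: [0.4441, 0.2913, 0.3584]
tool_rot: [-179.9, -0.0, -4.8]
wrist_force: [0.0, 0.1, -0.9]
width: 1.002
grasp_force: 0.0
```

Emit:
{"fn": "servo_tool", "kwargs": {
  "deltas": [
    [0,0,0,0.09,100],
    [0,0,0,0.09,100],
    [0,0,0,0.09,100]
  ]
}}

```text
t: 8.03
position: [0.4453, 0.2897, 0.358]
tool_rot: [-180.0, -0.0, -0.3]
wrist_force: [0.9, -0.2, 0.2]
width: 0.999
grasp_force: 0.0
```

```bash
python3 - <<'E'
from h import *
im=bot.get_image("scene");W=world(im);np.save("s1.npy",W)
cv2.imwrite("pics/s1.png",cv2.resize(im["color"][60:285,250:550],None,fx=2.6,fy=2.6,interpolation=3))
c=im["color"].astype(int)
bl=(c.max(-1)<70)&(np.linalg.norm(W[...,:2]-[.446,.288],axis=-1)<.035)&(W[...,2]>.105)&(W[...,2]<.19)
for z in np.arange(.105,.185,.01):
    B=W[bl&(abs(W[...,2]-z)<=.005)]
    if len(B):print(z.round(3),len(B),B.mean(0).round(4),B.min(0).round(3),B.max(0).round(3))
C=-cv2.Rodrigues(np.array(im["rvec"]))[0].T@np.array(im["tvec"]).ravel();print("cam",C)
s=bot.sense();print(s["position"],s["tool_rot"])
E
```

```text
0.105 5 [0.4484 0.2857 0.1081] [0.444 0.282 0.108] [0.452 0.29  0.108]
0.115 6 [0.4469 0.286  0.1143] [0.442 0.284 0.112] [0.45  0.289 0.118]
0.125 5 [0.4476 0.2862 0.1228] [0.446 0.283 0.12 ] [0.45  0.289 0.125]
0.135 7 [0.454  0.2838 0.1374] [0.45  0.277 0.135] [0.458 0.294 0.14 ]
0.145 17 [0.4532 0.2819 0.1451] [0.445 0.276 0.141] [0.46  0.292 0.15 ]
0.155 17 [0.454  0.2843 0.1552] [0.45  0.274 0.151] [0.46  0.296 0.16 ]
0.165 17 [0.4537 0.2832 0.1644] [0.447 0.276 0.16 ] [0.459 0.295 0.169]
0.175 28 [0.4507 0.2841 0.1751] [0.442 0.275 0.17 ] [0.457 0.295 0.179]
cam [ 1.27207965 -0.32917779  0.81329342]
[0.44535644 0.28957004 0.35786288] [-1.79970871e+02 -2.93079352e-02 -2.93027657e-01]
```

View pics/s1.png

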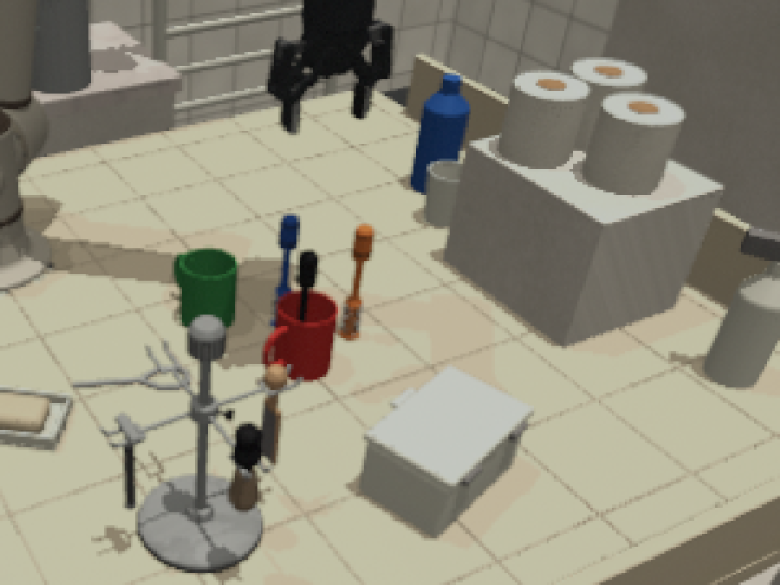

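The hook now faces front (crop around (160,370)). The brush is upright at about (0.4455, 0.2895), directly below the tool.

Emit:
{"fn": "servo_tool", "kwargs": {
  "deltas": [
    [0,0,-30,0,100],
    [0,0,-60,0,100],
    [0,0,-90,0,100],
    [0,0,-115,0,100],
    [0,0,-140,0,100],
    [0,0,-160,0,100],
    [0,0,-175,0,100],
    [0,0,-185,0,100],
    [0,0,-190,0,100],
    [0,0,-190,0,100],
    [0,0,-190,0,100]
  ]
}}

```text
t: 9.0
position: [0.4458, 0.2899, 0.168]
tool_rot: [-180.0, -0.1, -0.2]
wrist_force: [1.0, -0.5, 0.1]
width: 1.006
grasp_force: 0.0
```

Emit:
{"fn": "servo_tool", "kwargs": {
  "deltas": [
    [0,0,0,0,70],
    [0,0,0,0,50],
    [0,0,0,0,40],
    [0,0,0,0,33],
    [0,0,0,0,28],
    [0,0,0,0,24],
    [0,0,0,0,20],
    [0,0,0,0,18],
    [0,0,0,0,18],
    [0,0,0,0,18],
    [0,0,0,0,18]
  ],
  "grip_force": 25
}}

```text
t: 9.92
position: [0.4456, 0.2899, 0.1678]
tool_rot: [-180.0, -0.0, -0.1]
wrist_force: [-0.7, 0.2, 3.6]
width: 0.296
grasp_force: 24.9
```

Emit:
{"fn": "servo_tool", "kwargs": {
  "deltas": [
    [0,0,6,0,18],
    [0,0,16,0,18],
    [0,0,30,0,18],
    [0,0,45,0,18],
    [0,0,60,0,18],
    [0,0,75,0,18],
    [0,0,90,0,18],
    [0,0,105,0,18],
    [0,0,115,0,18],
    [0,0,122,0,18],
    [0,0,125,0,18],
    [0,0,125,0,18]
  ]
}}

```text
t: 10.92
position: [0.4453, 0.2896, 0.2927]
tool_rot: [-180.0, -0.0, -0.2]
wrist_force: [-0.4, 0.3, -0.9]
width: 0.299
grasp_force: 24.7
```

Emit:
{"fn": "servo_tool", "kwargs": {
  "deltas": [
    [1,-8,0,0,18],
    [3,-25,0,0,18],
    [6,-48,0,0,18],
    [10,-72,0,0,18],
    [15,-98,0,0,18],
    [20,-124,0,0,18],
    [25,-150,0,0,18],
    [30,-176,0,0,18],
    [35,-202,0,0,18],
    [40,-228,0,0,18],
    [44,-246,0,0,18],
    [46,-253,0,0,18]
  ]
}}

```text
t: 11.92
position: [0.4907, 0.034, 0.2913]
tool_rot: [179.9, 0.1, -0.3]
wrist_force: [0.9, 0.1, -0.0]
width: 0.295
grasp_force: 24.7
```

Emit:
{"fn": "servo_tool", "kwargs": {
  "deltas": [
    [0,-2,0,0,18],
    [0,-2,0,0,18],
    [0,-2,0,0,18],
    [0,-2,0,0,18]
  ]
}}

```text
t: 12.25
position: [0.4911, 0.0354, 0.2921]
tool_rot: [-180.0, 0.0, -0.1]
wrist_force: [-0.2, 0.5, 0.2]
width: 0.3
grasp_force: 24.7
```

```bash
cat > br.py <<'E'
from h import *
p=bot.sense()["position"];print(p,bot.sense()["wrist_force"])
for n in("top","scene"):
    im=bot.get_image(n);W=world(im);c=im["color"].astype(int)
    m=(np.linalg.norm(W[...,:2]-p[:2],axis=-1)<.028)&(W[...,2]>p[2]-.2)&(W[...,2]<p[2]-.02)&(c.max(-1)<110)
    for z in np.arange(p[2]-.17,p[2]-.02,.01):
        B=W[m&(abs(W[...,2]-z)<=.005)]
        if len(B)>2:print(n,z.round(3),len(B),B.mean(0).round(4),B.min(0).round(3)[:2],B.max(0).round(3)[:2])
    C=-cv2.Rodrigues(np.array(im["rvec"]))[0].T@np.array(im["tvec"]).ravel();print("cam",C)
    cv2.imwrite(f"pics/cur_{n}.png",im["color"])
E
python3 br.py; python3 -c "
import cv2;cv2.imwrite('pics/s2.png',cv2.resize(cv2.imread('pics/cur_scene.png')[120:300,220:420],None,fx=3,fy=3,interpolation=3))"
```

```text
[0.49112294 0.03535231 0.29214362] [-0.20931207  0.52775476  0.18172121]
cam [0.41026325 0.04675457 1.25667879]
scene 0.132 22 [0.4977 0.0311 0.1325] [0.484 0.021] [0.504 0.044]
scene 0.142 21 [0.4965 0.0302 0.1415] [0.485 0.021] [0.506 0.046]
scene 0.152 16 [0.4958 0.0279 0.1522] [0.484 0.02 ] [0.503 0.041]
scene 0.162 20 [0.4965 0.0345 0.1611] [0.489 0.024] [0.506 0.048]
scene 0.172 28 [0.4941 0.0315 0.1718] [0.477 0.02 ] [0.502 0.047]
scene 0.182 17 [0.4964 0.033  0.1816] [0.49  0.024] [0.504 0.046]
scene 0.192 26 [0.495  0.0314 0.1911] [0.485 0.023] [0.502 0.043]
scene 0.202 12 [0.4932 0.0334 0.2014] [0.489 0.029] [0.498 0.039]
scene 0.212 6 [0.4942 0.0322 0.2111] [0.492 0.029] [0.497 0.035]
scene 0.222 9 [0.4948 0.0316 0.2226] [0.493 0.028] [0.498 0.035]
scene 0.232 8 [0.4934 0.032  0.2311] [0.492 0.029] [0.495 0.035]
scene 0.242 9 [0.4937 0.0324 0.2409] [0.492 0.03 ] [0.496 0.036]
scene 0.252 6 [0.4939 0.0324 0.2493] [0.492 0.029] [0.496 0.035]
scene 0.262 21 [0.4994 0.0311 0.2628] [0.492 0.022] [0.502 0.043]
cam [ 1.27207965 -0.32917779  0.81329342]
```

View pics/s2.png

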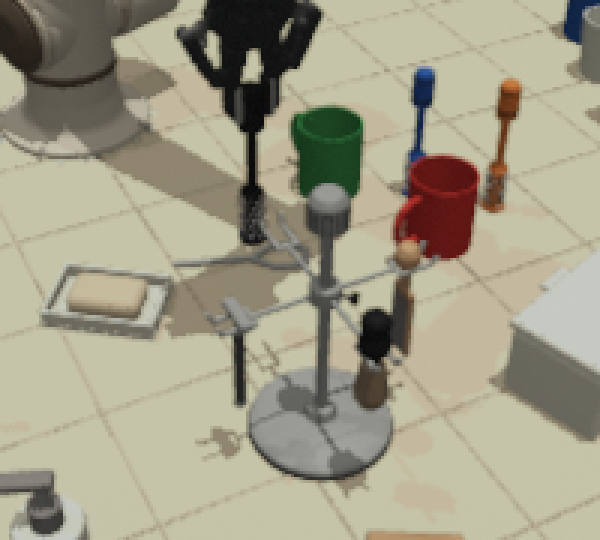

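The brush hangs upright in the gripper, with its shank at crop (252,160), in line with the hook. I'll lower it, then slide it in.

Emit:
{"fn": "servo_tool", "kwargs": {
  "deltas": [
    [0,-1,-10,0,18],
    [0,-1,-24,0,18],
    [0,-1,-38,0,18],
    [0,-1,-50,0,18],
    [0,-1,-56,0,18],
    [0,-1,-58,0,18],
    [0,-1,-58,0,18],
    [0,-1,-58,0,18]
  ]
}}

```text
t: 13.02
position: [0.4917, 0.0338, 0.2348]
tool_rot: [-180.0, -0.1, -0.1]
wrist_force: [0.1, 0.4, -0.5]
width: 0.297
grasp_force: 24.7
```

Emit:
{"fn": "servo_tool", "kwargs": {
  "deltas": [
    [4,0,0,0,18],
    [8,0,0,0,18],
    [12,0,0,0,18],
    [16,0,0,0,18],
    [20,0,0,0,18],
    [24,0,0,0,18],
    [28,0,0,0,18],
    [31,0,0,0,18],
    [34,0,0,0,18],
    [36,0,0,0,18],
    [36,0,0,0,18]
  ]
}}

```text
t: 13.93
position: [0.5277, 0.0336, 0.2342]
tool_rot: [180.0, -0.0, -0.2]
wrist_force: [0.4, 1.5, -0.5]
width: 0.296
grasp_force: 24.7
```

```bash
sed -i 's/(d>.076)/(d>.09)/' hook.py; python3 br.py; python3 - <<'E'
import cv2
a=cv2.resize(cv2.imread('pics/cur_scene.png')[150:250,270:370],None,fx=6,fy=6,interpolation=3)
cv2.imwrite('pics/s3.png',a)
E
```

```text
[0.52765349 0.03362752 0.23421922] [ 0.39907858  1.48106548 -0.51853696]
top 0.074 4 [0.5137 0.0346 0.074 ] [0.513 0.03 ] [0.515 0.039]
cam [0.41026325 0.04675457 1.25667879]
scene 0.074 22 [0.5321 0.0281 0.0762] [0.52  0.017] [0.539 0.045]
scene 0.084 25 [0.5316 0.0303 0.0846] [0.518 0.018] [0.54  0.042]
scene 0.094 15 [0.5317 0.0286 0.0958] [0.525 0.023] [0.538 0.038]
scene 0.104 17 [0.5316 0.031  0.1054] [0.514 0.019] [0.541 0.045]
scene 0.114 18 [0.5337 0.0297 0.1145] [0.525 0.022] [0.54  0.043]
scene 0.124 15 [0.5313 0.0288 0.1233] [0.519 0.022] [0.538 0.041]
scene 0.134 29 [0.5314 0.03   0.1336] [0.525 0.022] [0.538 0.042]
scene 0.144 11 [0.5295 0.031  0.1453] [0.525 0.027] [0.532 0.037]
scene 0.154 5 [0.5298 0.0291 0.1547] [0.527 0.026] [0.532 0.032]
scene 0.164 4 [0.5296 0.0331 0.1636] [0.528 0.027] [0.532 0.037]
scene 0.174 21 [0.5363 0.0308 0.1746] [0.528 0.022] [0.551 0.045]
scene 0.184 17 [0.5303 0.0314 0.183 ] [0.527 0.023] [0.534 0.045]
scene 0.194 6 [0.5303 0.0313 0.1919] [0.526 0.028] [0.533 0.036]
scene 0.204 16 [0.535  0.0277 0.2045] [0.528 0.019] [0.539 0.04 ]
scene 0.214 13 [0.5362 0.0291 0.2107] [0.529 0.021] [0.54 0.04]
cam [ 1.27207965 -0.32917779  0.81329342]
```

View pics/s3.png

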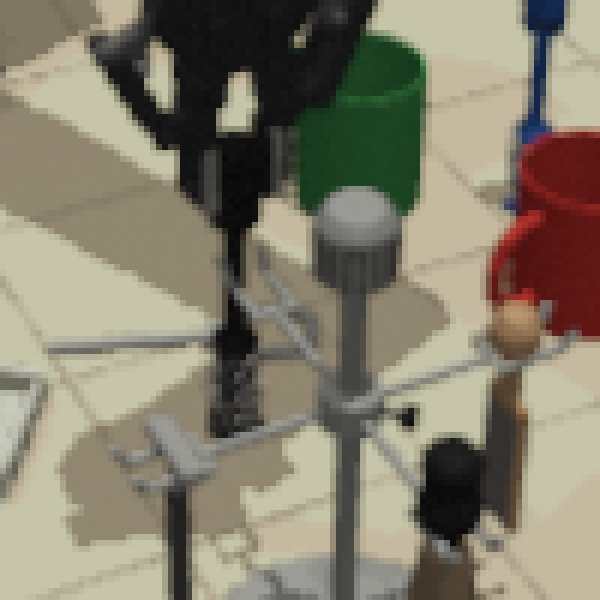

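The shank is entering between the tips (crop (235,270)), and its height is right. I'll slide on to a radius of about 88 mm.

Emit:
{"fn": "servo_tool", "kwargs": {
  "deltas": [
    [2,0,0,0,18],
    [4,0,0,0,18],
    [6,0,0,0,18],
    [8,0,0,0,18],
    [10,0,0,0,18],
    [12,0,0,0,18],
    [14,0,0,0,18],
    [17,0,0,0,18],
    [20,0,0,0,18],
    [22,0,0,0,18],
    [22,0,0,0,18]
  ]
}}

```text
t: 14.95
position: [0.5501, 0.0337, 0.2343]
tool_rot: [-180.0, -0.1, -0.2]
wrist_force: [0.4, 1.5, -0.6]
width: 0.294
grasp_force: 24.7
```

```bash
python3 br.py|grep -v top; python3 hook.py; python3 - <<'E'
import cv2
cv2.imwrite('pics/s4.png',cv2.resize(cv2.imread('pics/cur_scene.png')[150:250,270:370],None,fx=6,fy=6,interpolation=3))
E
```

```text
[0.55005019 0.03372847 0.23430564] [ 0.43362746  1.51268427 -0.64682519]
cam [0.41026325 0.04675457 1.25667879]
scene 0.074 27 [0.5556 0.0306 0.075 ] [0.545 0.016] [0.566 0.048]
scene 0.084 13 [0.556  0.0301 0.0822] [0.546 0.022] [0.562 0.04 ]
scene 0.094 10 [0.5536 0.0284 0.0956] [0.546 0.024] [0.559 0.036]
scene 0.104 17 [0.5551 0.0314 0.1036] [0.547 0.022] [0.562 0.044]
scene 0.114 21 [0.5556 0.0303 0.114 ] [0.547 0.021] [0.562 0.042]
scene 0.124 17 [0.5557 0.0306 0.1236] [0.548 0.022] [0.563 0.043]
scene 0.134 25 [0.5543 0.0302 0.1335] [0.546 0.023] [0.559 0.04 ]
scene 0.144 11 [0.5516 0.0305 0.1439] [0.547 0.027] [0.554 0.035]
scene 0.154 10 [0.5519 0.0302 0.1542] [0.546 0.027] [0.555 0.034]
scene 0.164 4 [0.5549 0.0292 0.1668] [0.549 0.025] [0.565 0.034]
scene 0.174 36 [0.5522 0.0307 0.1747] [0.53  0.021] [0.57  0.045]
scene 0.184 12 [0.5521 0.0304 0.184 ] [0.548 0.026] [0.555 0.034]
scene 0.194 7 [0.5523 0.0295 0.1926] [0.55  0.026] [0.555 0.034]
scene 0.204 20 [0.5572 0.0287 0.2048] [0.548 0.02 ] [0.563 0.041]
scene 0.214 10 [0.5591 0.0294 0.2115] [0.556 0.023] [0.561 0.041]

[... 457 characters left out ...]
 0.0269 0.0269 z 0.1732
  r 0.106 8 y 0.0219 0.0474 z 0.1813
scene 30 24 [0.642 0.135 0.179] z [0.174 0.175 0.178 0.181 0.19 ] ang 87.3
scene 150 26 [0.541 0.025 0.186] z [0.172 0.174 0.175 0.183 0.232] ang 186.1
scene 215 59 [ 0.64  -0.062  0.177] z [0.169 0.174 0.179 0.182 0.185] ang 270.9
 hook y profile (array([0, 0, 2, 9, 6, 0, 0, 1, 3, 0, 0, 0, 0]), array([0.01 , 0.014, 0.018, 0.022, 0.026, 0.03 , 0.034, 0.038, 0.042,
       0.046, 0.05 , 0.054, 0.058, 0.062]))
  r 0.088 7 y 0.0246 0.0449 z 0.1743
  r 0.094 4 y 0.023 0.0425 z 0.1743
  r 0.1 6 y 0.0219 0.045 z 0.1742
  r 0.106 4 y 0.0206 0.0258 z 0.1795
[-1.79987354e+02 -5.76175713e-02 -1.54747015e-01] [0.54961973 0.0337024  0.23448245]
```

View pics/s4.png

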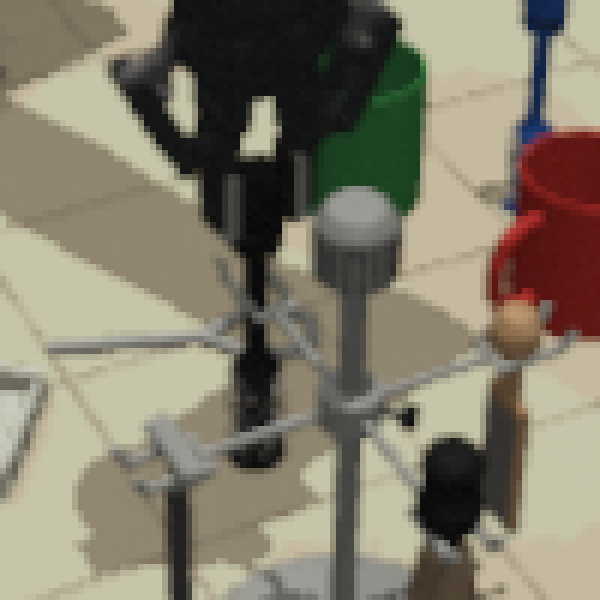

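The shank is inside the U (crop (256,310)) at about 88 mm radius. The small +y force suggests it leans on one prong, so I'll shift 1 mm in +y and lower until I feel contact.

Emit:
{"fn": "servo_tool", "kwargs": {
  "deltas": [
    [0,0.5,0,0,18],
    [0,1,-3,0,18],
    [0,1,-6,0,18],
    [0,1,-9,0,18],
    [0,1,-12,0,18],
    [0,1,-15,0,18],
    [0,1,-17,0,18],
    [0,1,-19,0,18],
    [0,1,-20,0,18],
    [0,1,-20,0,18]
  ]
}}

```text
t: 15.98
position: [0.5492, 0.0346, 0.214]
tool_rot: [180.0, 0.0, -0.2]
wrist_force: [-0.0, -0.4, 0.4]
width: 0.298
grasp_force: 24.7
```

Emit:
{"fn": "servo_tool", "kwargs": {
  "deltas": [
    [0,0,-0.5,0,18],
    [0,0,-1,0,18],
    [0,0,-1.5,0,18],
    [0,0,-2,0,18],
    [0,0,-2,0,18],
    [0,0,-2,0,18]
  ]
}}

```text
t: 16.48
position: [0.5493, 0.0346, 0.2123]
tool_rot: [-180.0, -0.0, -0.2]
wrist_force: [-0.6, 0.2, -0.5]
width: 0.293
grasp_force: 24.7
```

Shoulder is near 177 mm. I'll go on in small steps.

Emit:
{"fn": "servo_tool", "kwargs": {
  "deltas": [
    [0,0,-0.3,0,18],
    [0,0,-0.6,0,18],
    [0,0,-1,0,18],
    [0,0,-1,0,18],
    [0,0,-1,0,18]
  ]
}}

```text
t: 16.9
position: [0.5493, 0.0346, 0.2113]
tool_rot: [180.0, 0.0, -0.2]
wrist_force: [-0.1, -0.3, -0.1]
width: 0.291
grasp_force: 24.7
```

Emit:
{"fn": "servo_tool", "kwargs": {
  "deltas": [
    [0,0,-0.3,0,18],
    [0,0,-0.6,0,18],
    [0,0,-1,0,18],
    [0,0,-1,0,18],
    [0,0,-1,0,18]
  ]
}}

```text
t: 17.32
position: [0.5493, 0.0346, 0.2103]
tool_rot: [180.0, 0.0, -0.2]
wrist_force: [0.3, -0.3, -0.4]
width: 0.297
grasp_force: 24.7
```

Emit:
{"fn": "servo_tool", "kwargs": {
  "deltas": [
    [0,0,-0.3,0,18],
    [0,0,-0.6,0,18],
    [0,0,-0.8,0,18],
    [0,0,-0.8,0,18],
    [0,0,-0.8,0,18]
  ]
}}

```text
t: 17.73
position: [0.5493, 0.0346, 0.2096]
tool_rot: [180.0, -0.0, -0.2]
wrist_force: [-0.3, -0.2, 0.1]
width: 0.297
grasp_force: 24.8
```

Emit:
{"fn": "servo_tool", "kwargs": {
  "deltas": [
    [0,0,-0.3,0,18],
    [0,0,-0.6,0,18],
    [0,0,-0.8,0,18],
    [0,0,-0.8,0,18],
    [0,0,-0.8,0,18]
  ]
}}

```text
t: 18.15
position: [0.5494, 0.0346, 0.2094]
tool_rot: [180.0, -0.0, -0.1]
wrist_force: [-2.7, 0.0, 5.9]
width: 0.298
grasp_force: 25.2
```

Contact: the shoulder is on the prongs. I'll ease off a little and open gently.

Emit:
{"fn": "servo_tool", "kwargs": {
  "deltas": [
    [0,0,0.5,0,18],
    [0,0,0.5,0,18],
    [0,0,0.5,0,18]
  ],
  "grip_force": 20
}}

```text
t: 18.4
position: [0.5494, 0.0346, 0.2094]
tool_rot: [180.0, -0.0, -0.2]
wrist_force: [-2.0, -0.0, 4.3]
width: 0.296
grasp_force: 25.1
```

Emit:
{"fn": "servo_tool", "kwargs": {
  "deltas": [
    [0,0,0,0,30],
    [0,0,0,0,32],
    [0,0,0,0,34],
    [0,0,0,0,37],
    [0,0,0,0,41],
    [0,0,0,0,46],
    [0,0,0,0,52],
    [0,0,0,0,60],
    [0,0,0,0,65],
    [0,0,0,0,65],
    [0,0,0,0,65]
  ]
}}

```text
t: 19.32
position: [0.5493, 0.0346, 0.2092]
tool_rot: [-180.0, -0.0, -0.2]
wrist_force: [-0.3, -0.2, 0.8]
width: 0.653
grasp_force: 0.0
```

Emit:
{"fn": "servo_tool", "kwargs": {
  "deltas": [
    [0,0,5,0,65],
    [0,0,15,0,65],
    [0,0,30,0,65],
    [0,0,50,0,65],
    [0,0,70,0,65],
    [-10,0,90,0,65],
    [-30,0,110,0,65],
    [-60,0,120,0,65],
    [-90,0,120,0,65],
    [-110,0,120,0,65],
    [-110,0,120,0,65]
  ]
}}

```text
t: 20.23
position: [0.4363, 0.0341, 0.3313]
tool_rot: [-179.9, -0.2, -0.1]
wrist_force: [-0.6, -0.1, -0.3]
width: 0.651
grasp_force: 0.0
```

```bash
python3 - <<'E'
from h import *
im=bot.get_image("scene");W=world(im);c=im["color"].astype(int)
m=(np.linalg.norm(W[...,:2]-[.55,.0345],axis=-1)<.03)&(W[...,2]>.03)&(c.max(-1)<110)
for z in np.arange(.045,.23,.02):
    B=W[m&(abs(W[...,2]-z)<=.01)]
    if len(B)>2:print(z.round(3),len(B),B.mean(0).round(4),B.max(0)[2].round(3))
cv2.imwrite('pics/s5.png',cv2.resize(im["color"][130:270,260:400],None,fx=4,fy=4,interpolation=3))
E
```

```text
0.045 26 [0.5552 0.0317 0.0497] 0.052
0.065 33 [0.5545 0.0304 0.0637] 0.073
0.085 21 [0.5547 0.0289 0.0833] 0.095
0.105 38 [0.554  0.0314 0.1055] 0.113
0.125 16 [0.5516 0.0313 0.1245] 0.134
0.145 20 [0.551  0.0313 0.1443] 0.153
0.165 8 [0.5547 0.0285 0.1678] 0.174
0.185 52 [0.5557 0.0288 0.1851] 0.195
0.205 56 [0.5571 0.0292 0.206 ] 0.215
0.225 38 [0.5518 0.0311 0.2198] 0.223
```

View pics/s5.png

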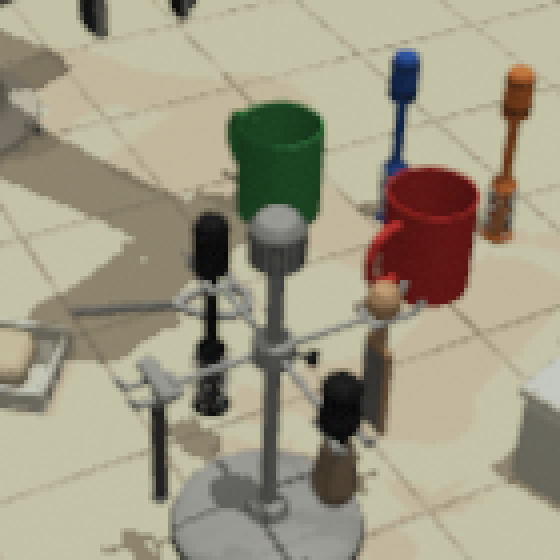

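The brush hangs upright in the front hook (crop (211,280)). Its grip rests on the prongs at about 88 mm radius, and the gripper is clear of it.

```bash
python3 -c "
from rig import bot
print(bot.job_done())"
```

```text
the job is handed in; nothing more can be done
None
```

The job is handed in: the empty hook was turned to face the front, and the last picture showed the black brush hanging upright in it, let go and with the gripper clear; the hand-in returned no verdict.

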